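Level the crepe hotplate and hold the spirit level down on it

TASK

The crepe hotplate stands too low at its levelling foot, so batter would run to one side: lay the yellow spirit level flat and gently across the middle of the cold round plate, pointing at the foot's black wing knob, and let go of it. Then turn the wing knob until the level's bubble sits between its two black lines. Finally press the level down on the plate with light, steady pressure and finish like that, still pressing with the bubble centred, so that the lock nut can be tightened; leave the mug, the oil bottle and the loose tile where they are.

Things in the scene. Friction and masses are not known exactly. Their poses are not given: they have to be found in the camera images.
- level: Yellow pocket spirit level, 180 long (x) x 26 wide (y) x 48 mm high (z), black end caps, 0.2 to 0.33 kg; starts upright on the worktop, vial up. Origin: centre of its underside. The vial is a green tube seen from above in the middle of the top, within 32 mm of the centre; from there to the ends the top is plain, flat and solid and can be pressed on.
- bubble (a joint): Position of the middle of the pale 16 mm bubble in the level's vial, along the level's +x. 0 is midway between the two black lines, which stand 11 mm to either side, so it is between them within 3 mm of 0; stops at +-16 mm. The bubble runs to the higher end, 12 mm per degree (0.01745 rad) of slope, and settles in about 2 s.
- hob: Steel body of the crepe hotplate, 260 x 260 mm, top 71 mm above the worktop, on two fixed back feet and one levelling foot; does not slide. +x points from the wing knob to the plate's centre. Origin: between the back feet, 105 mm beyond the plate's centre, 14 mm up. It tips only about its y; it starts 0.5 to 1.05 degrees low at the knob's end.
- hotplate (a point): Centre of the top face of the round black cast-iron plate: 200 mm in diameter, 86 mm above the worktop, flat, 15 mm proud of the steel body. Axes as hob: z upright from the plate, x straight away from the wing knob.
- knob (a point): Centre of the black wing on the levelling screw, 108 mm up, 165 mm from the plate's centre towards hob -x. Wing 50 mm long (its x), 14 thick (y), 26 high, clear all round; turns about the vertical and keeps its height. Clockwise from above lifts this end, 8 mm (1.70 degrees, 0.0296 rad) per full turn; anticlockwise lowers it. Stiff (0.1 N m), stays as left, even when the plate is pressed.
- mug: Blue mug, 82 mm across, 92 mm high, a bystander. Origin: centre of its underside.
- oil: Green oil bottle, 64 mm across, 210 mm high, a bystander. Origin: centre of its underside.
- tile: Loose printed wall tile 100 x 100 x 10 mm lying on the worktop, a bystander. Origin: centre of its underside.

How it is judged:
By the outcome, as a careful person would: the job done as asked, in the order asked, and still so for the second after the job is handed in, while the arm keeps its last pose, push and grip.
It also fails if it takes over 72 s, if anything falls off the work surface, if the arm or the gripper's body presses on something with over 40 N, if the wrist force passes 120 N, or if a joint passes its speed limit or range.

ROBOT

A 6-joint arm with a two-finger parallel gripper is mounted at the origin on the work surface. World frame = base frame: x ahead of the robot, y to its left, z up, the work surface at z = 0. Lengths are in m, angles in rad, forces in N, time in s.
With the tool pointing down it reaches from about 0.375 to 0.975 m from the base axis. Payload 3.8 kg.
Tool frame: the origin (TCP) lies midway between the tips of the shut fingers; the grasp point (between the pads) lies 19 mm behind it; z points along the fingers, y is the line along which they close (so a half turn about z gives the same grasp; the last joint's range is limited). The gripper opens to 85 mm and grips with 20 to 120 N. Pads are 22 mm wide; open, the fingers measure 114 mm over their backs; the gripper's body (76 mm by 85 mm) begins 54 mm behind the grasp point. The pads swing forward as they close: fully open they stand 13 mm farther back than shut.
Start: joints at [1.288, 0.264, 1.604, -0, 1.274, -0.037], TCP at [0.164, 0.655, 0.192] pointing down, gripper open.
Joint ranges: [-2.63, 2.63], [-0.94, 2.18], [0.31, 2.57], [-1.31, 4.45], [0, 2.66], [-2.55, 2.55]. Speed limits (rad/s): [2.57, 2.57, 3.14, 3.14, 3.14, 3.14].

INTERFACE

Orientations are given as a unit quaternion [w, x, y, z].
In Python, from station import robot, cams, workorder gives the robot as it stands (robot), with the cameras (cams) and the job (workorder).
- The arm moves only by the shell command python3 nudge.py 'ROWS' [FORCE]. ROWS is a JSON list of rows, 1 to 8 of them, each of 7 numbers: dx, dy, dz in m, then a rotation vector rx, ry, rz in rad, then the finger opening in m; each row shifts and turns the commanded pose from where the row before left it, along the tool's axes as they then stand; what a row does not reach is not made up. A row lasts 1/12 s, in which the tool goes at most 0.0417 m and 0.125 rad, less where a joint would pass 70% of its speed; a pose out of reach is approached as far as the arm can. The fingers move at their own pace and stop on an object; FORCE is the grip in N (left out, the last holds). Time passes only in rows, so rows that do not move let the fingers close. It prints the time, the measured TCP pose, the force, the opening and the grip force at its end.
- robot.get_obs(): the state, without advancing time (a new reading comes with each control period).
- cams.read_camera(name): name is "scene" or "top" or "wrist"; returns a dict with "color" (384x512x3 uint8, red, green, blue), "mtx" (3x3 intrinsics, pixels), "view" (4x4, takes a point from world to camera coordinates); the wrist camera has in their place "T_tool_cam" (4x4, takes a point from camera to tool coordinates, whose origin is the TCP and whose axes are the flange's). Camera axes: x right, y down, z forward; pixel columns grow to the right and rows downward; lengths in m; the calibration is good to about 2 mm. A picture is of the moment at which its call begins: read the wrist's pose just before it. There is no depth.
- workorder.finish_job(): hands the job in; it is judged then, once.
The state is a dict: "time": time; "joints": joint angles; "qvel": joint speeds; "tau": joint torques, N m; "tool_pos": TCP position; "tcp_rot": TCP orientation; "force": force on the tool from outside, world axes, zero at the start; "moment": the same for the moment, N m; "grip_width": finger opening in m; "gripper_force": force on a finger pad.
Only numpy, scipy, OpenCV 4.12 (cv2) and the standard library are available. Lean on these libraries where they do the work, as an engineer would, in place of code of your own. Each camera call takes 0.05 s, during which the arm holds its last target. There are 200 camera calls.

## Working session

There is one attempt and no reset: what is moved stays moved. The work goes in short steps, Python scripts to look and compute and a shell command to move; the robot and the scene stay as the last step left them, time stands still between calls to the robot, and variables do not carry over. Pictures are saved under pics/ and viewed, at most 10 in all, crops included, and the job is handed in when it is done.

```bash
ls; mkdir -p pics
python3 - <<'E'
from station import robot, cams, workorder
import cv2,numpy as np
o=robot.get_obs();print(o)
for n in ("scene","top"):
    c=cams.read_camera(n);cv2.imwrite(f"pics/{n}0.png",c["color"][:,:,::-1]);np.savez(f"{n}.npz",**{k:np.array(v) for k,v in c.items()});print(c["mtx"],c["view"])
E
```

```text
nudge.py
pics
station.py
{'time': 0.0, 'joints': array([ 1.28807224e+00,  2.64746480e-01,  1.60539162e+00, -8.52777210e-06,
        1.27367842e+00, -3.68975017e-02]), 'qvel': array([-0.00027642,  0.00055313, -0.00215505, -0.00094047, -0.00149325,
        0.00043382]), 'tau': array([ 3.33613498e-04, -5.15123391e+01, -3.67308176e+01, -1.58531038e-04,
        1.33815286e-02, -1.76562116e-05]), 'tool_pos': array([0.1640411 , 0.65391853, 0.19065709]), 'tcp_rot': array([-1.72919925e-04,  1.22602716e-01,  9.92455207e-01, -1.09841385e-03]), 'force': array([-0.19944169, -0.43793295, -0.29172692]), 'moment': array([ 0.01141958, -0.04401314,  0.05836459]), 'gripper_force': 0.0, 'grip_width': 0.08538041477797548}
[[391.22923903   0.         255.69070151]
 [  0.         391.22923903 186.04425088]
 [  0.           0.           1.        ]] [[-0.53212507  0.84663466 -0.00725692  0.35154976]
 [ 0.67653413  0.42002913 -0.60487776 -0.33172812]
 [-0.50906236 -0.32678017 -0.79628527  1.42957786]
 [ 0.          0.          0.          1.        ]]
[[448.75128082   0.         255.69573141]
 [  0.         448.75128082 185.8179496 ]
 [  0.           0.           1.        ]] [[-0.02632277 -0.99946991 -0.01915754 -0.01292657]
 [-0.99342152  0.02829043 -0.11096544  0.60249087]
 [ 0.11144859  0.0161106  -0.9936396   1.21047634]
 [ 0.          0.          0.          1.        ]]
```

View pics/top0.png

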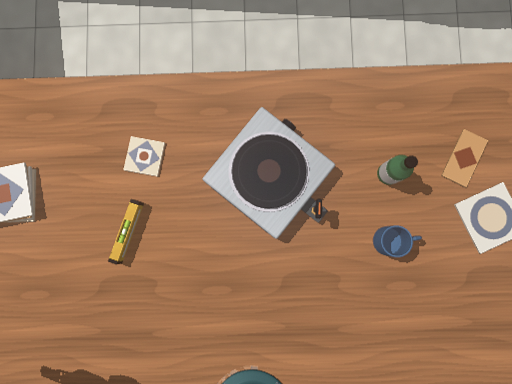

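View pics/scene0.png

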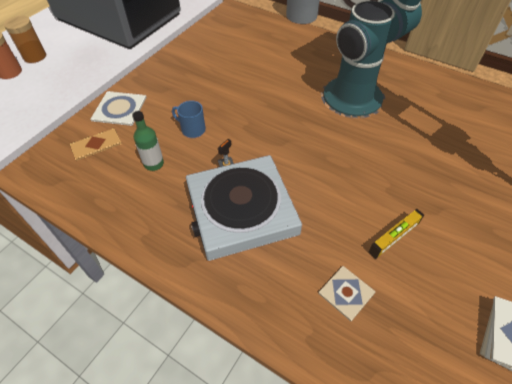

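The top view shows the level at about (126,232) with its ends at (138,202) and (114,261). The plate centre is at (269,172), the wing knob at (318,209) and the mug at (396,241). In the scene view the level is at (398,232), the plate at (241,197) and the wing at (225,150). Next I'll zoom into both views to measure.

Run:
```python
import cv2,numpy as np
t=np.load("top.npz")["color"][:,:,::-1];s=np.load("scene.npz")["color"][:,:,::-1]
def cr(im,u,v,w,h,k): return cv2.resize(im[v:v+h,u:u+w],None,fx=k,fy=k,interpolation=cv2.INTER_CUBIC)
a=cr(t,95,195,50,37,8);a=cr(t,90,190,66,75,4);b=cr(s,360,200,66,75,4)
c=cr(t,296,190,44,50,6);d=cr(s,205,130,44,50,6)
cv2.imwrite("pics/z1.png",np.vstack([np.hstack([a,b]),np.hstack([c,d])]))
```

```text
(no output)
```

View pics/z1.png

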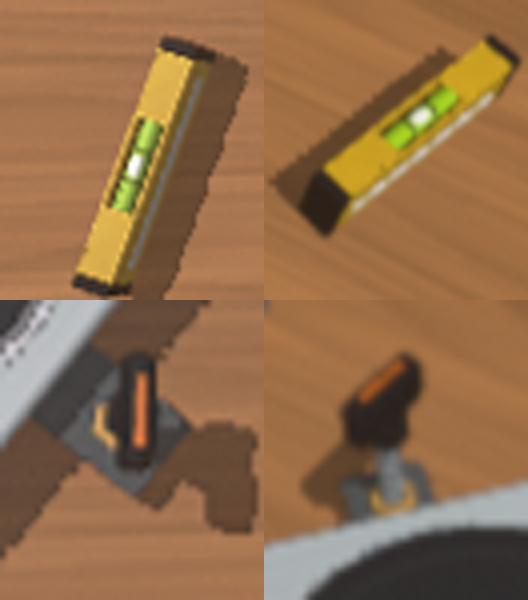

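The zoom gives these top-face points. The vial centre is at top (124.0,231.3) and scene (399.3,229.3). The wing's orange stripe centre is at top (319.3,208.3) and scene (224.8,143.7).

```bash
cat > h.py <<'E'
import numpy as np,cv2
from scipy.spatial.transform import Rotation as R
T=np.load("top.npz");S=np.load("scene.npz")
P=lambda c:c["mtx"]@c["view"][:3]
def tri(a,b):
    X=cv2.triangulatePoints(P(T),P(S),np.array(a,float).reshape(2,1),np.array(b,float).reshape(2,1))[:,0];return X[:3]/X[3]
def onz(c,uv,z):
    r=c["view"][:3,:3].T@np.linalg.solve(c["mtx"],[*uv,1]);o=-c["view"][:3,:3].T@c["view"][:3,3];return o+r*(z-o[2])/r[2]
def rot(o): q=o["tcp_rot"];return R.from_quat([q[1],q[2],q[3],q[0]])
E
python3 - <<'E'
from h import *
np.set_printoptions(precision=4,suppress=True)
print("vial",tri((124,231.3),(399.3,229.3)))
print("knobtop",tri((319.3,208.3),(224.8,143.7)))
k=[onz(T,p,.121) for p in((319.3,202.5),(319.3,214.5))];print("stripe",k, [onz(S,p,.121) for p in((221.3,147),(228.8,140.7))])
print("lvl ends",onz(T,(136.3,201),.048),onz(T,(115.5,260.5),.048))
cs=[]
for c,g in((T,(269,150)),(S,(225,205))):
    im=c["color"].astype(int);m=((im.max(2)<62)).astype(np.uint8)
    n,l,st,ce=cv2.connectedComponentsWithStats(m);i=l[g[1],g[0]];
    cn=cv2.findContours((l==i).astype(np.uint8),0,2)[0];cn=max(cn,key=cv2.contourArea);e=cv2.fitEllipse(cv2.convexHull(cn));print(i,e);cs.append(e[0])
print("plate",tri(*cs),onz(T,cs[0],.086),onz(S,cs[1],.086))
for n,uv in (("mug",(396,241)),("oil",(408,163)),("tile",(145,156))): print(n,onz(T,uv,dict(mug=.092,oil=.21,tile=.01)[n]))
E
```

```text
vial [0.4852 0.3377 0.0383]
knobtop [ 0.529  -0.1908  0.1138]
stripe [array([ 0.5445, -0.1924,  0.121 ]), array([ 0.5139, -0.1911,  0.121 ])] [array([ 0.5489, -0.1849,  0.121 ]), array([ 0.5173, -0.1807,  0.121 ])]
lvl ends [0.5677 0.2989 0.048 ] [0.4079 0.3549 0.048 ]Traceback (most recent call last):
  File "<stdin>", line 11, in <module>
cv2.error: OpenCV(4.12.0) /io/opencv/modules/imgproc/src/shapedescr.cpp:361: error: (-201:Incorrect size of input array) There should be at least 5 points to fit the ellipse in function 'fitEllipseNoDirect'
```

Run:
```python
from h import *
np.set_printoptions(precision=4,suppress=True)
cs=[]
for c,g in((T,(269,150)),(S,(225,205))):
    im=c["color"].astype(int);print(im[g[1],g[0]])
    m=((abs(im-im[g[1],g[0]]).max(2)<25)).astype(np.uint8)
    n,l,st,ce=cv2.connectedComponentsWithStats(m);i=l[g[1],g[0]]
    cn=cv2.findContours((l==i).astype(np.uint8),0,2)[0];cn=max(cn,key=cv2.contourArea);e=cv2.fitEllipse(cv2.convexHull(cn));print(e);cs.append(e[0])
print("plate",tri(*cs),onz(T,cs[0],.086),onz(S,cs[1],.086))
for n,uv in (("mug",(396,241)),("oil",(408,163)),("tile",(145,156))): print(n,onz(T,uv,dict(mug=.092,oil=.21,tile=.01)[n]))
```

```text
[66 62 62]
((268.8387145996094, 171.0953369140625), (73.05464172363281, 73.82868957519531), 96.91002655029297)
[46 45 46]
((240.37818908691406, 197.66371154785156), (59.66865539550781, 72.44839477539062), 85.96381378173828)
plate [ 0.6369 -0.0657  0.0657] [ 0.6344 -0.0663  0.086 ] [ 0.6479 -0.0558  0.086 ]
mug [ 0.4413 -0.3898  0.092 ]
oil [ 0.6263 -0.3952  0.21  ]
tile [0.6993 0.2851 0.01  ]
```

```bash
cat >> h.py <<'E'
def go(o,xyz,ydir_deg=None):
    """delta to target in tool axes; rz to make tool y lie along ydir (mod 180)"""
    r=rot(o);d=r.inv().apply(np.array(xyz)-o["tool_pos"]);m=r.as_matrix();y=np.degrees(np.arctan2(m[1,1],m[0,1]))
    print("delta",d.round(4),"rows",round(np.linalg.norm(d)/.04,1),"ydir",y.round(2),"tilt",m[:2,2].round(4),"j6",o["joints"][5].round(3))
    if ydir_deg is not None:
        e=(ydir_deg-y+90)%180-90;print("rz",-np.radians(e).round(4),"alt",-np.radians(e-180*np.sign(e)).round(4))
E
python3 - <<'E'
from h import *; from station import robot, cams, workorder
go(robot.get_obs(),(.488,.33,.19),70.7)
c=cams.read_camera("wrist");print(c["mtx"],c["T_tool_cam"])
E
```

```text
delta [-0.3931 -0.2354  0.0012] rows 11.5 ydir 75.92 tilt [-0.0006 -0.002 ] j6 -0.037
rz 0.0911 alt -3.0505
[[299.23583783   0.         254.86125558]
 [  0.         299.23583783 187.01633451]
 [  0.           0.           1.        ]] [[-1.20064704e-03 -9.65136965e-01 -2.61742618e-01  6.62338816e-02]
 [ 9.99998145e-01 -7.64612320e-04 -1.76772588e-03  7.06052784e-04]
 [ 1.50596596e-03 -2.61744255e-01  9.65136092e-01 -1.81971639e-01]
 [ 0.00000000e+00  0.00000000e+00  0.00000000e+00  1.00000000e+00]]
```

```bash
python3 nudge.py '[[-0.033,-0.0196,0,0,0,0,0.085],[-0.033,-0.0196,0,0,0,0,0.085],[-0.033,-0.0196,0,0,0,0,0.085],[-0.033,-0.0196,0,0,0,0,0.085],[-0.033,-0.0196,0,0,0,0,0.085],[-0.033,-0.0196,0,0,0,0,0.085]]'
python3 nudge.py '[[-0.033,-0.0196,0,0,0,0,0.085],[-0.033,-0.0196,0,0,0,0,0.085],[-0.033,-0.0196,0,0,0,0,0.085],[-0.033,-0.0196,0,0,0,0,0.085],[-0.033,-0.0196,0,0,0,0.09,0.085],[-0.03,-0.0196,0,0,0,0,0.085],[0,0,0,0,0,0,0.085]]'
cat >> h.py <<'E'
def snap(robot,name):
    o=robot.get_obs();c=cams.read_camera("wrist");np.savez(name+".npz",color=c["color"],mtx=c["mtx"],Ttc=c["T_tool_cam"],p=o["tool_pos"],R=rot(o).as_matrix())
    cv2.imwrite(f"pics/{name}.png",c["color"][:,:,::-1]);return o
def wz(name,uv,z):
    "world point of wrist pixel at height z"
    c=np.load(name+".npz");Tm=c["Ttc"];M=c["R"]@Tm[:3,:3];o=c["R"]@Tm[:3,3]+c["p"];r=M@np.linalg.solve(c["mtx"],[*uv,1]);return (o+r*(z-o[2])/r[2]).round(4)
def wtri(n1,a,n2,b):
    A=[];B=[]
    for n,uv in((n1,a),(n2,b)):
        c=np.load(n+".npz");Tm=c["Ttc"];M=c["R"]@Tm[:3,:3];o=c["R"]@Tm[:3,3]+c["p"];r=M@np.linalg.solve(c["mtx"],[*uv,1]);r/=np.linalg.norm(r);Q=np.eye(3)-np.outer(r,r);A.append(Q);B.append(Q@o)
    return np.linalg.solve(sum(A),sum(B)).round(4)
E
python3 - <<'E'
from h import *; from station import robot, cams, workorder
o=snap(robot,"w1");go(o,(.488,.33,.19),70.7)
E
```

```text
time: 0.65
tool_pos: [0.3284, 0.4908, 0.1916]
tcp_rot: [-0.0, 0.122, 0.992, -0.0]
force: [0.8, 0.2, 0.4]
grip_width: 0.0848
gripper_force: 0.0
time: 1.23
tool_pos: [0.4893, 0.3238, 0.1916]
tcp_rot: [0.001, 0.17, 0.986, -0.001]
force: [-1.1, 0.5, -0.2]
grip_width: 0.0851
gripper_force: 0.0
delta [0.0034 0.0054 0.0016] rows 0.2 ydir 70.47 tilt [ 0.0015 -0.0029] j6 -0.685
rz -0.0041 alt 3.1375
```

View pics/w1.png

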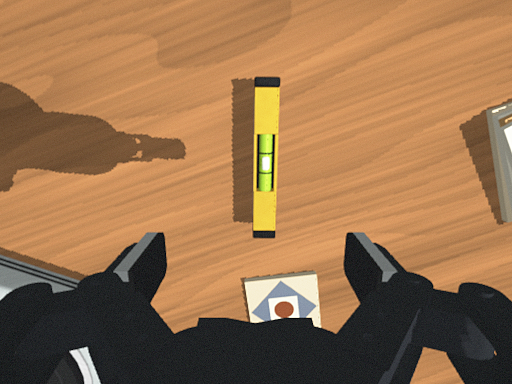

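The level runs from (267,78) to (264,237), with its vial centre at (265.5,161).

Run:
```python
from h import *; from station import robot, cams, workorder
a,b,v=wz("w1",(267,78),.048),wz("w1",(264,237.5),.048),wz("w1",(265.5,161.5),.048);print(a,b,v,np.linalg.norm(a-b),np.degrees(np.arctan2(*(a-b)[1::-1])),(a+b)/2)
an=np.degrees(np.arctan2(*(a-b)[1::-1]));m=(a+b)/2
go(robot.get_obs(),(m[0],m[1],.09),an+90)
print(tri((124,231.3),(399.3,229.3)))
```

```text
[0.4054 0.3667 0.048 ] [0.5723 0.3055 0.048 ] [0.4869 0.3369 0.048 ] 0.17776684167751874 159.86268787875676 [0.48885 0.3361  0.048  ]
delta [0.0021 0.01   0.1016] rows 2.6 ydir 70.49 tilt [-0.0002 -0.0009] j6 -0.683
rz 0.0109 alt -3.1307
[0.48523666 0.33773051 0.03832218]
```

```bash
python3 nudge.py '[[0.002,0.01,0.015,0,0,0.011,0.085],[0,0,0.038,0,0,0,0.085],[0,0,0.038,0,0,0,0.085],[0,0,0,0,0,0,0.085]]'
python3 - <<'E'
from h import *; from station import robot, cams, workorder
o=snap(robot,"w2");im=np.load("w2.npz")["color"].astype(int)
for n in("w1","w2"):
    im=np.load(n+".npz")["color"].astype(int);m=((im[:,:,0]>150)&(im[:,:,1]>120)&(im[:,:,2]<60)).astype(np.uint8)
    k,l,st,ce=cv2.connectedComponentsWithStats(m);i=1+st[1:,4].argmax();print(n,st[i],cv2.minAreaRect(np.argwhere(l==i)[:,::-1].astype(np.float32)))
go(o,(.4888,.3361,.048))
E
```

```text
time: 1.62
tool_pos: [0.4805, 0.3362, 0.0926]
tcp_rot: [-0.006, 0.172, 0.985, -0.005]
force: [-2.1, -1.2, -1.5]
grip_width: 0.085
gripper_force: 0.0
w1 [256 156   5  36  39] ((256.0821838378906, 173.71917724609375), (35.22782897949219, 3.860584020614624), 83.48019409179688)
w2 [242 172  11  69 151] ((245.52098083496094, 206.20370483398438), (68.56414031982422, 5.968459606170654), 84.12260437011719)
delta [-0.0082  0.0032  0.0444] rows 1.1 ydir 70.2 tilt [-0.0128 -0.0076] j6 -0.658
```

View pics/w2.png

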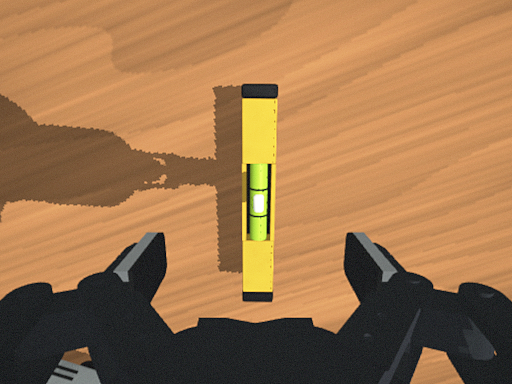

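The level now runs from (260,84) to (257,301), with the vial at (259,203), between the open fingers.

Run:
```python
from h import *; from station import robot, cams, workorder
print(wtri("w1",(267,78),"w2",(260,84.5)),wtri("w1",(264,237.5),"w2",(257,301)),wtri("w1",(265.5,161.5),"w2",(259,202)))
a,b=wz("w2",(260,84.5),.048),wz("w2",(257,301),.048);print(a,b,np.linalg.norm(a-b),(a+b)/2,np.degrees(np.arctan2(*(a-b)[1::-1])))
go(robot.get_obs(),((a+b)[0]/2,(a+b)[1]/2,.016),70)
```

```text
[0.4043 0.3675 0.0346] [0.5708 0.3056 0.0511] [0.4853 0.3374 0.0573]
[0.405  0.3672 0.048 ] [0.5727 0.3046 0.048 ] 0.1790029329368656 [0.48885 0.3359  0.048  ] 159.53011941591802
delta [-0.0072  0.0018  0.0799] rows 2.0 ydir 70.2 tilt [-0.0098 -0.0058] j6 -0.658
rz 0.0034 alt -3.1382
```

```bash
python3 nudge.py '[[-0.007,0.002,0.02,0,0,0,0.085],[0,0,0.03,0,0,0,0.085],[0,0,0.02,0,0,0,0.085],[0,0,0.01,0,0,0,0.085],[0,0,0,0,0,0,0.085]]'
python3 - <<'E'
from h import *; from station import robot, cams, workorder
go(robot.get_obs(),(.4888,.336,.010),70)
E
```

```text
time: 2.08
tool_pos: [0.4932, 0.3385, 0.0202]
tcp_rot: [-0.001, 0.172, 0.985, -0.001]
force: [-0.4, -0.9, -0.3]
grip_width: 0.0853
gripper_force: 0.0
delta [ 0.0033 -0.0038  0.0102] rows 0.3 ydir 70.17 tilt [-0.0023 -0.0013] j6 -0.665
rz 0.0029 alt -3.1387
```

```bash
python3 nudge.py '[[0.003,-0.004,0.005,0,0,0,0.085],[0,0,0.005,0,0,0,0.085],[0,0,0,0,0,0,0.085],[0,0,0,0,0,0,0.04],[0,0,0,0,0,0,0.02],[0,0,0,0,0,0,0.02],[0,0,0,0,0,0,0.02],[0,0,0,0,0,0,0.02]]' 40
python3 nudge.py '[[0,0,0,0,0,0,0.015],[0,0,0,0,0,0,0.015],[0,0,0,0,0,0,0.015]]'
```

```text
time: 2.75
tool_pos: [0.4905, 0.3358, 0.0113]
tcp_rot: [0.0, 0.173, 0.985, 0.0]
force: [0.3, 0.0, -0.6]
grip_width: 0.0247
gripper_force: 0.0
time: 3.0
tool_pos: [0.4902, 0.3357, 0.0109]
tcp_rot: [-0.0, 0.173, 0.985, -0.0]
force: [-0.7, -0.2, -0.2]
grip_width: 0.0151
gripper_force: 0.0
```

Run:
```python
from h import *; from station import robot, cams, workorder
o=snap(robot,"w3");print(o["grip_width"],o["gripper_force"],o["tool_pos"])
c=cams.read_camera("scene")["color"][150:300,320:480,::-1]
w=cv2.imread("pics/w3.png");cv2.imwrite("pics/z3.png",np.hstack([cv2.resize(c,(410,384)),w[:,80:460]]))
```

```text
0.015119491738710363 0.0 [0.49018535 0.33570094 0.01091827]
```

View pics/z3.png

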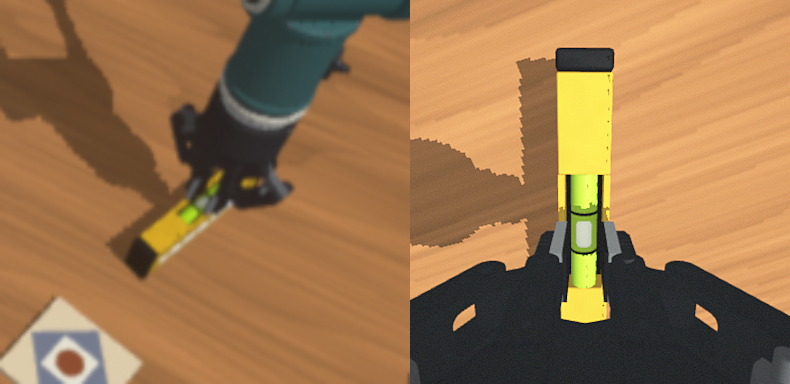

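The scene view shows the fingers inside the vial window. In the wrist view the pads stand at (560,245) and (612,245) around the vial, so the level isn't gripped there. I'll open and grip lower, on the solid base.

```bash
python3 nudge.py '[[0,0,0,0,0,0,0.05],[0,0,0,0,0,0,0.05],[0,0,0,0,0,0,0.05],[0,0,0.004,0,0,0,0.05],[0,0,0.003,0,0,0,0.05],[0,0,0,0,0,0,0.02],[0,0,0,0,0,0,0.02],[0,0,0,0,0,0,0.02]]' 40
python3 nudge.py '[[0,0,0,0,0,0,0.018],[0,0,0,0,0,0,0.018],[0,0,0,0,0,0,0.018]]'
```

```text
time: 3.77
tool_pos: [0.49, 0.3356, 0.0037]
tcp_rot: [-0.0, 0.173, 0.985, -0.0]
force: [0.3, 0.6, -3.0]
grip_width: 0.0245
gripper_force: 39.4
time: 4.02
tool_pos: [0.49, 0.3356, 0.0037]
tcp_rot: [-0.0, 0.173, 0.985, -0.0]
force: [-0.3, 0.1, -1.9]
grip_width: 0.0245
gripper_force: 39.4
```

```bash
python3 nudge.py '[[0,0,-0.005,0,0,0,0.018],[0,0,-0.03,0,0,0,0.018],[0,0,-0.04,0,0,0,0.018],[0,0,-0.04,0,0,0,0.018],[0,0,-0.04,0,0,0,0.018],[0,0,-0.02,0,0,0,0.018],[0,0,0,0,0,0,0.018]]'
python3 - <<'E'
from h import *; from station import robot, cams, workorder
print("vial top@.046",onz(T,(124,231.3),.046)); p=onz(T,(268.84,171.1),.085);k=onz(T,(319.3,208.3),.121);d=p-k;print(p,k,np.hypot(*d[:2]),np.degrees(np.arctan2(d[1],d[0])))
go(robot.get_obs(),(.635,-.066,.18),-40)
E
```

```text
time: 4.6
tool_pos: [0.4942, 0.3382, 0.187]
tcp_rot: [0.005, 0.172, 0.985, 0.004]
force: [0.9, 0.7, -1.9]
grip_width: 0.0247
gripper_force: 40.2
vial top@.046 [0.48591567 0.33287117 0.046     ]
[ 0.63457231 -0.06631593  0.085     ] [ 0.52970091 -0.19174618  0.121     ] 0.16349543850022308 50.1012266411703
delta [-0.2697 -0.3324  0.0057] rows 10.7 ydir 70.14 tilt [0.011  0.0069] j6 -0.665
rz -1.2194 alt 1.9222
```

```bash
python3 nudge.py '[[-0.0245,-0.0302,0,0,0,0,0.018],[-0.0245,-0.0302,0,0,0,0,0.018],[-0.0245,-0.0302,0,0,0,0,0.018],[-0.0245,-0.0302,0,0,0,0,0.018],[-0.0245,-0.0302,0,0,0,0,0.018],[-0.0245,-0.0302,0,0,0,0,0.018]]'
python3 nudge.py '[[-0.0245,-0.0302,0,0,0,0,0.018],[-0.0245,-0.0302,0,0,0,0,0.018],[-0.0245,-0.0302,0,0,0,0,0.018],[-0.0245,-0.0302,0,0,0,0,0.018],[-0.0245,-0.0302,0,0,0,0,0.018],[0,0,0,0,0,0.12,0.018],[0,0,0,0,0,0.12,0.018],[0,0,0,0,0,0.12,0.018]]' >/dev/null
python3 nudge.py '[[0,0,0,0,0,0.12,0.018],[0,0,0,0,0,0.12,0.018],[0,0,0,0,0,0.12,0.018],[0,0,0,0,0,0.12,0.018],[0,0,0,0,0,0.12,0.018],[0,0,0,0,0,0.12,0.018],[0,0,0,0,0,0.12,0.018],[0,0,0,0,0,0.12,0.018]]' >/dev/null
python3 nudge.py '[[0,0,0,0,0,0.12,0.018],[0,0,0,0,0,0.12,0.018],[0,0,0,0,0,0.12,0.018],[0,0,0,0,0,0.12,0.018],[0,0,0,0,0,0.12,0.018],[0,0,0,0,0,0,0.018],[0,0,0,0,0,0,0.018]]'
python3 - <<'E'
from h import *; from station import robot, cams, workorder
go(snap(robot,"w4"),(.635,-.066,.11),-40)
E
```

```text
time: 5.1
tool_pos: [0.5657, 0.1135, 0.1769]
tcp_rot: [-0.001, 0.172, 0.985, -0.0]
force: [1.1, 1.1, -2.1]
grip_width: 0.0243
gripper_force: 40.3
time: 7.02
tool_pos: [0.6297, -0.0681, 0.1771]
tcp_rot: [-0.001, 0.905, 0.425, -0.001]
force: [0.1, -0.3, -2.3]
grip_width: 0.0242
gripper_force: 40.4
delta [0.0052 0.0029 0.0671] rows 1.7 ydir -39.69 tilt [-0.0029  0.0004] j6 0.546
rz 0.0055 alt -3.1361
```

View pics/w4.png

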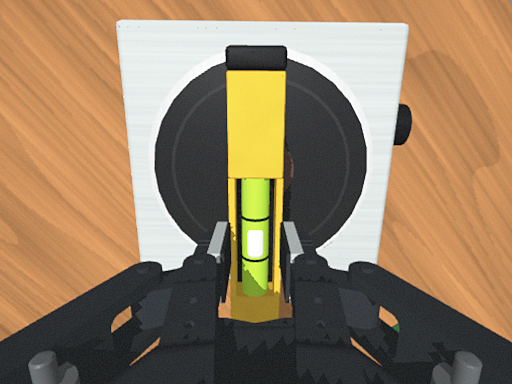

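The level is held over the plate. The plate's black face spans columns 154 to 367 at row 160, the level's far cap is at (256,57), and the hob's back corners are at (117,20) and (407,24).

Run:
```python
from h import *; from station import robot, cams, workorder
z=.086
L,Rr=wz("w4",(154,160),z),wz("w4",(367,160),z);print("plate mid",(L+Rr)/2,np.linalg.norm(L-Rr))
im=cv2.cvtColor(np.load("w4.npz")["color"],cv2.COLOR_RGB2GRAY)
pts=[]
for r in range(70,235,5):
    row=im[r].astype(int)
    # first dark after white, going outward from edges
    xs=np.where(row<90)[0]
    l=[x for x in xs if 140<x<225];rr=[x for x in xs if 290<x<372]
    if l and rr: pts+= [wz("w4",(l[0]-.5,r),z)[:2],wz("w4",(rr[-1]+.5,r),z)[:2]]
pts=np.array(pts)
from scipy.optimize import least_squares
f=least_squares(lambda p:np.hypot(pts[:,0]-p[0],pts[:,1]-p[1])-p[2],[.635,-.066,.092],loss="soft_l1",f_scale=.001);print(f.x,abs(f.fun).mean())
a,b=wz("w4",(117,20),.071),wz("w4",(407,24),.071);print(a,b,np.linalg.norm(a-b),"hob x dir",np.degrees(np.arctan2(*(a-b)[1::-1]))-90)
print("level cap",wz("w4",(256,46.5),.221))
go(robot.get_obs(),(f.x[0],f.x[1],.11),-40)
```

```text
plate mid [ 0.64475 -0.05725  0.086  ] 0.19654948486322726
[ 0.63904261 -0.06369208  0.09797684] 0.00022707769414019333
[0.6257 0.1147 0.071 ] [ 0.817  -0.0486  0.071 ] 0.25152053594090473 hob x dir 49.514833603287116
level cap [0.6878 0.0016 0.221 ]
delta [0.0094 0.0044 0.0675] rows 1.7 ydir -39.69 tilt [-0.0024  0.0003] j6 0.546
rz 0.0055 alt -3.1361
```

```bash
python3 nudge.py '[[0.0085,0.0035,0,0,0,0.004,0.018],[0,0,0.03,0,0.013,0,0.018],[0,0,0.03,0,0,0,0.018],[0,0,0.012,0,0,0,0.018],[0,0,0.005,0,0,0,0.018],[0,0,0,0,0,0,0.018],[0,0,0,0,0,0,0.018]]'
python3 - <<'E'
from h import *; from station import robot, cams, workorder
go(robot.get_obs(),(.638,-.0645,.089),-40)
E
```

```text
time: 7.65
tool_pos: [0.6402, -0.0635, 0.1029]
tcp_rot: [-0.002, 0.907, 0.422, 0.006]
force: [0.7, 0.4, -1.9]
grip_width: 0.0242
gripper_force: 40.4
delta [-0.0024 -0.0011  0.0139] rows 0.4 ydir -40.08 tilt [0.0096 0.0098] j6 0.55
rz -0.0014 alt 3.1402
```

```bash
python3 nudge.py '[[-0.0015,-0.001,0.004,0,0,0,0.018],[0,0,0.004,0,0,0,0.018],[0,0,0.002,0,0,0,0.018],[0,0,0,0,0,0,0.018],[0,0,0,0,0,0,0.018]]' | sed -n '1,2p;4p'
python3 nudge.py '[[0,0,0.001,0,0,0,0.018],[0,0,0.001,0,0,0,0.018],[0,0,0,0,0,0,0.018]]'| sed -n '1,2p;4p'
```

```text
time: 8.07
tool_pos: [0.6376, -0.064, 0.0921]
force: [0.8, 0.7, -2.1]
time: 8.32
tool_pos: [0.6376, -0.0639, 0.0898]
force: [0.4, -0.9, -3.9]
```

```bash
for i in 1; do python3 nudge.py '[[0,0,0.001,0,0,0,0.018],[0,0,0,0,0,0,0.018],[0,0,0,0,0,0,0.018]]'| sed -n '1,2p;4p'; done
python3 - <<'E'
from station import robot, cams, workorder
print(robot.get_obs()["force"],robot.get_obs()["moment"])
E
```

```text
time: 8.57
tool_pos: [0.6376, -0.0639, 0.0889]
force: [0.6, -0.0, -3.6]
[ 0.63667536 -0.04558059 -3.59273321] [ 0.00267826  0.02327831 -0.02157749]
```

```bash
python3 nudge.py '[[0,0,0.001,0,0,0,0.018],[0,0,0,0,0,0,0.018],[0,0,0,0,0,0,0.018]]'| sed -n '1,2p;4p'
```

```text
time: 8.82
tool_pos: [0.6378, -0.0639, 0.0885]
force: [-2.4, 0.5, 1.3]
```

```bash
python3 nudge.py '[[0,0,0,0,0,0,0.024],[0,0,0,0,0,0,0.03],[0,0,0,0,0,0,0.04],[0,0,0,0,0,0,0.05],[0,0,0,0,0,0,0.06],[0,0,0,0,0,0,0.06]]'
python3 nudge.py '[[0,0,-0.01,0,0,0,0.06],[0,0,-0.03,0,0,0,0.06],[0,0,-0.04,0,0,0,0.085],[0,0,-0.02,0,-0.013,0,0.085],[0,0,0,0,0,0,0.085]]'
python3 - <<'E'
from h import *; from station import robot, cams, workorder
snap(robot,"w5")
go(robot.get_obs(),(.53,-.191,.21),90)
t=cams.read_camera("top")["color"][100:240,190:350,::-1]
w=cv2.imread("pics/w5.png");cv2.imwrite("pics/z5.png",np.hstack([cv2.resize(t,(410,384)),w[:,80:460]]))
E
```

```text
time: 9.32
tool_pos: [0.6379, -0.0639, 0.088]
tcp_rot: [-0.003, 0.907, 0.422, 0.006]
force: [-0.4, -0.1, -0.6]
grip_width: 0.0601
gripper_force: 0.0
time: 9.73
tool_pos: [0.6415, -0.0654, 0.1964]
tcp_rot: [0.004, 0.907, 0.422, 0.005]
force: [0.6, 0.2, 1.1]
grip_width: 0.0851
gripper_force: 0.0
delta [-0.167  -0.003  -0.0175] rows 4.2 ydir -40.09 tilt [ 0.0086 -0.0012] j6 0.56
rz 0.8711 alt -2.2705
```

View pics/z5.png

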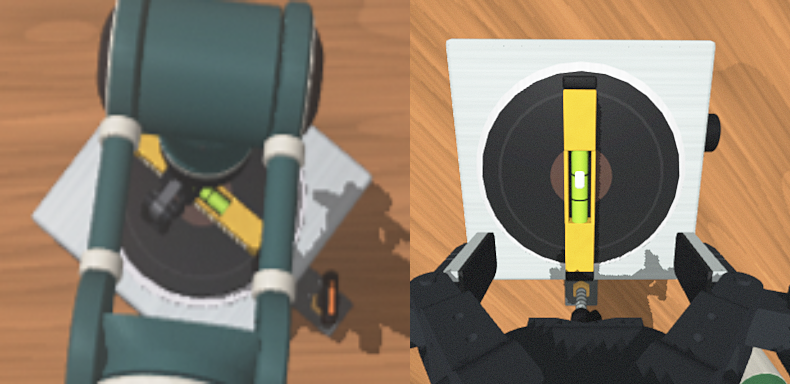

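The level lies across the middle of the plate, pointing at the knob, with its bubble towards the far (higher) end at about (579,180). I'll let it settle and measure the profile along the vial by code.

```bash
for i in 1 2; do python3 nudge.py '[[0,0,0,0,0,0,0.085],[0,0,0,0,0,0,0.085],[0,0,0,0,0,0,0.085],[0,0,0,0,0,0,0.085],[0,0,0,0,0,0,0.085],[0,0,0,0,0,0,0.085],[0,0,0,0,0,0,0.085],[0,0,0,0,0,0,0.085]]' | sed -n 1,2p; done
python3 - <<'E'
from h import *; from station import robot, cams, workorder
snap(robot,"w6");im=np.load("w6.npz")["color"].astype(int)
g=((im[:,:,1]>120)&(im[:,:,2]<80)&(im[:,:,0]<im[:,:,1]-20)).astype(np.uint8)
pts=np.argwhere(g[100:260,200:320])+[100,200];r0,c0=np.median(pts,0).astype(int);print(pts.min(0),pts.max(0),r0,c0)
for r in range(pts[:,0].min()-3,pts[:,0].max()+4): print(r,im[r,c0-2:c0+3].mean(0).astype(int))
E
```

```text
time: 10.5
tool_pos: [0.6368, -0.0649, 0.1878]
time: 11.17
tool_pos: [0.6369, -0.0649, 0.188]
[149 247] [222 263] 189 257
146 [249 223  77]
147 [236 190  66]
148 [202 214  68]
149 [201 244  79]
150 [204 241  76]
151 [206 241  79]
152 [206 241  77]
153 [205 240  78]
154 [205 241  78]
155 [207 241  80]
156 [202 240  76]
157 [205 240  78]
158 [206 241  80]
159 [206 241  80]
160 [205 241  78]
161 [205 241  78]
162 [204 241  78]
163 [205 241  78]
164 [203 240  78]
165 [204 240  78]
166 [206 241  78]
167 [206 241  79]
168 [201 240  71]
169 [209 241  75]
170 [247 251 231]
171 [253 253 248]
172 [253 254 251]
173 [252 252 250]
174 [249 250 246]
175 [251 252 249]
176 [252 252 250]
177 [251 251 249]
178 [251 251 249]
179 [251 251 249]
180 [250 251 248]
181 [250 250 248]
182 [250 250 248]
183 [250 250 246]
184 [250 251 245]
185 [248 249 243]
186 [239 243 225]
187 [214 234 156]
188 [201 239  69]
189 [202 240  73]
190 [204 240  77]
191 [202 240  77]
192 [202 239  76]
193 [201 239  76]
194 [204 241  77]
195 [203 240  78]
196 [203 240  78]
197 [207 244  80]
198 [201 241  76]
199 [128 165  53]
200 [47 52 38]
201 [165 212  65]
202 [212 249  79]
203 [204 241  77]
204 [201 239  76]
205 [202 239  76]
206 [202 240  77]
207 [201 239  76]
208 [201 240  77]
209 [202 239  76]
210 [203 240  78]
211 [202 239  76]
212 [201 239  76]
213 [203 240  77]
214 [202 240  79]
215 [201 238  74]
216 [201 239  77]
217 [202 239  77]
218 [201 239  77]
219 [201 239  77]
220 [202 239  77]
221 [200 239  75]
222 [197 239  76]
223 [230 232  76]
224 [247 221  77]
225 [246 216  75]
```

```bash
cat >> h.py <<'E'
def bub(n,rows,z,c=257):
    u=np.array([np.cos(np.radians(50)),np.sin(np.radians(50))]);return [round(float(wz(n,(c,r),z)[:2]@u*1000),1) for r in rows]
E
python3 - <<'E'
from h import *
for z in(.12,.128,.134): print(z,bub("w6",[147.5,169.7,187.3,200,222.7],z))
E
```

```text
0.12 [392.5, 373.6, 358.1, 346.5, 325.2]
0.128 [393.5, 375.2, 360.2, 349.0, 328.5]
0.134 [394.3, 376.5, 361.9, 350.9, 330.8]
```

```bash
python3 nudge.py '[[-0.02,0,-0.02,0,0,0,0.085],[-0.04,0,0,0,0,0,0.085],[-0.04,0,0,0,0,0,0.085],[-0.04,0,0,0,0,0,0.085],[-0.024,-0.001,0,0,0,-0.07,0.085],[0,0,0,0,0,-0.12,0.085],[0,0,0,0,0,-0.12,0.085],[0,0,0,0,0,-0.12,0.085]]' >/dev/null
python3 nudge.py '[[0,0,0,0,0,-0.12,0.085],[0,0,0,0,0,-0.12,0.085],[0,0,0,0,0,-0.12,0.085],[0,0,0,0,0,-0.12,0.085],[0,0,0,0,0,-0.12,0.085],[0,0,0,0,0,-0.12,0.085],[0,0,0,0,0,-0.12,0.085],[0,0,0,0,0,-0.12,0.085]]' >/dev/null
python3 nudge.py '[[0,0,0,0,0,-0.12,0.085],[0,0,0,0,0,-0.12,0.085],[0,0,0,0,0,-0.12,0.085],[0,0,0,0,0,-0.12,0.085],[0,0,0,0,0,-0.12,0.085],[0,0,0,0,0,-0.12,0.085],[0,0,0,0,0,-0.12,0.085],[0,0,0,0,0,0,0.085]]'
python3 nudge.py '[[0,0,0,0,0,0,0.085],[0,0,0,0,0,0,0.085]]' >/dev/null
python3 - <<'E'
from h import *; from station import robot, cams, workorder
o=snap(robot,"w7");go(o,(.53,-.191,.15),90)
im=np.load("w7.npz")["color"].astype(int)
m=((im[:,:,0]>180)&(im[:,:,1]<150)&(im[:,:,1]>60)&(im[:,:,2]<100)).astype(np.uint8)
k,l,st,ce=cv2.connectedComponentsWithStats(m)
for i in range(1,k):
    if st[i,4]>60: print(st[i],ce[i],cv2.minAreaRect(np.argwhere(l==i)[:,::-1].astype(np.float32)))
E
```

```text
time: 13.22
tool_pos: [0.5304, -0.1897, 0.208]
tcp_rot: [0.0, 0.019, 1.0, -0.0]
force: [-0.0, 0.1, -0.0]
grip_width: 0.0846
gripper_force: 0.0
delta [ 0.0004 -0.0013  0.058 ] rows 1.5 ydir 87.49 tilt [ 0.0001 -0.0001] j6 -1.915
rz -0.0437 alt 3.0979
[   45     0   467   146 39430] [314.78019275  57.80552879] ((278.0, 72.5), (145.0, 466.0), 90.0)
[209   0  79   4 150] [242.51333333   0.76666667] ((248.0, 1.5), (3.0, 78.0), 90.0)
[    0   110   242   164 15520] [ 95.63041237 174.60689433] ((120.5, 191.5), (163.0, 241.0), 90.0)
[250 110  41   7  86] [270.51162791 113.5       ] ((269.9465637207031, 113.09137725830078), (4.16926383972168, 39.93097686767578), 86.633544921875)
[212 117  74  30 923] [251.63163597 127.85157096] ((249.1436767578125, 132.72927856445312), (28.171537399291992, 73.0567855834961), 86.98721313476562)
[ 421  141   91   85 3412] [481.7971864  171.64038687] ((486.2899169921875, 162.7041473388672), (119.09624481201172, 62.369842529296875), 41.0548095703125)
[253 166   5  32  64] [254.734375 179.65625 ] ((255.0, 181.5), (31.0, 4.0), 90.0)
[  93  198  131   34 2115] [158.
[... 231 characters left out ...]
28125, 41.421443939208984), 67.52056884765625)
[ 151  244  130   89 5123] [202.94124536 290.69588132] ((211.96620178222656, 283.3358154296875), (86.77140045166016, 126.30523681640625), 82.4505844116211)
[495 250  17  13 132] [505.36363636 257.62878788] ((503.0, 256.0), (12.0, 16.0), 90.0)
[476 264  36  36 664] [498.79216867 277.48945783] ((493.5, 281.5), (35.0, 35.0), 90.0)
[  0 275  15  10  68] [  7.13235294 279.07352941] ((6.730770111083984, 278.3461608886719), (12.94366455078125, 9.41357421875), 11.309932708740234)
[ 411  350   53   34 1019] [435.17860648 371.22473013] ((437.0, 366.5), (52.0, 33.0), 0.0)
[ 47 357  53  27 748] [ 72.85695187 374.47860963] ((73.0, 370.0), (52.0, 26.0), -0.0)
```

View pics/w7.png

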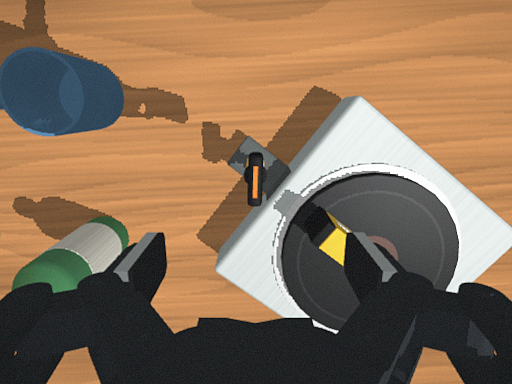

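The wing's orange stripe is at about (255.5,181), running rows 164 to 198. The level's near cap is at (315,220), well clear of the wing.

Run:
```python
from h import *; from station import robot, cams, workorder
im=np.load("w7.npz")["color"].astype(int)
for r in range(160,204,3):
    m=np.where((im[r,240:270,0]>150)&(im[r,240:270,1]>70)&(im[r,240:270,2]<110)&(im[r,240:270,0]-im[r,240:270,1]>60))[0];d=np.where(im[r,235:275].max(1)<60)[0]
    print(r,m.min()+240 if len(m) else 0,m.max()+240 if len(m) else 0,d.min()+235 if len(d) else 0,d.max()+235 if len(d) else 0)
for z in(.114,.121): print(z,wz("w7",(255.7,181),z),wz("w7",(256.5,165),z),wz("w7",(254.7,198),z))
```

```text
160 0 0 249 262
163 0 0 249 262
166 253 257 244 262
169 253 257 245 264
172 253 257 245 265
175 240 257 244 266
178 253 257 245 265
181 253 257 246 264
184 253 257 248 274
187 253 257 248 274
190 253 257 248 274
193 253 256 248 272
196 253 256 248 269
199 0 0 248 267
202 0 0 248 261
0.114 [ 0.5332 -0.1888  0.114 ] [ 0.5178 -0.1874  0.114 ] [ 0.5501 -0.1905  0.114 ]
0.121 [ 0.5315 -0.1887  0.121 ] [ 0.5165 -0.1874  0.121 ] [ 0.5479 -0.1904  0.121 ]
```

```bash
python3 nudge.py '[[-0.001,0.0006,0.02,0,0,0,0.06],[0,0,0.035,0,0,0,0.06],[0,0,0.035,0,0,0,0.06],[0,0,0.018,0,0,0,0.06],[0,0,0.008,0,0,0,0.06],[0,0,0,0,0,0,0.06],[0,0,0,0,0,0,0.06]]' 50
python3 - <<'E'
from h import *; from station import robot, cams, workorder
go(robot.get_obs(),(.5315,-.189,.09),87.5)
E
```

```text
time: 14.02
tool_pos: [0.532, -0.1893, 0.0926]
tcp_rot: [0.0, 0.021, 1.0, -0.0]
force: [0.7, 0.0, -0.1]
grip_width: 0.0601
gripper_force: 0.0
delta [0.0005 0.0003 0.0026] rows 0.1 ydir 87.62 tilt [ 0.0005 -0.0002] j6 -1.915
rz 0.0022 alt -3.1394
```

```bash
python3 nudge.py '[[0,0,0.003,0,0,0,0.04],[0,0,0,0,0,0,0.025],[0,0,0,0,0,0,0.018],[0,0,0,0,0,0,0.008],[0,0,0,0,0,0,0.008],[0,0,0,0,0,0,0.008]]' 50
python3 nudge.py '[[0,0,0,0,0,0,0.005],[0,0,0,0,0,0,0.005]]'
python3 - <<'E'
from station import robot, cams, workorder
o=robot.get_obs();print(o["force"],o["moment"])
E
```

```text
time: 14.52
tool_pos: [0.5317, -0.1893, 0.0894]
tcp_rot: [0.0, 0.02, 1.0, -0.0]
force: [-0.9, -0.2, 0.0]
grip_width: 0.0081
gripper_force: 0.0
time: 14.68
tool_pos: [0.5315, -0.1892, 0.089]
tcp_rot: [0.0, 0.02, 1.0, -0.0]
force: [-0.7, -0.0, 1.1]
grip_width: 0.0055
gripper_force: 0.0
[-0.74407608 -0.01947885  1.10814447] [-0.01180878 -0.01150225  0.02320829]
```

No contact with the wing, so I need a combined look.

Run:
```python
from h import *; from station import robot, cams, workorder
o=snap(robot,"w8");print(o["grip_width"],o["gripper_force"],o["tool_pos"])
s=cams.read_camera("scene")["color"][90:210,170:290,::-1]
w=cv2.imread("pics/w8.png");cv2.imwrite("pics/z8.png",np.hstack([cv2.resize(s,(400,400),interpolation=cv2.INTER_CUBIC),cv2.resize(w[110:310,160:360],(400,400))]))
```

```text
0.005512275553456669 0.0 [ 0.53148996 -0.1891669   0.08904768]
```

View pics/z8.png

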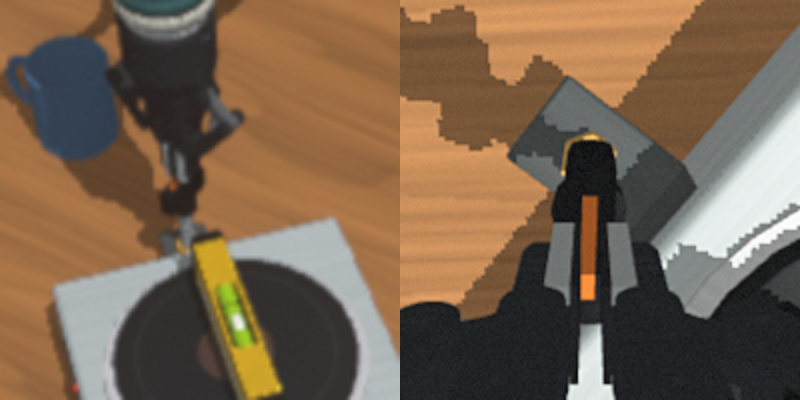

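Run:
```python
from h import *
for z in(.075,.089,.108,.121,.135):
    q=P(S)@[.5315,-.189,z,1];q=q[:2]/q[2];print("scene",z,q.round(1),"crop",((q-[170,90])*400/120).round())
c=np.load("w8.npz");Tm=np.linalg.inv(c["Ttc"])
for z in(0,-.006,-.019,-.032):
  for y in(-.003,.003):
    q=c["mtx"]@(Tm@[0,y,z,1])[:3];q=q[:2]/q[2];print("wrist tool z",z,y,q.round(1),"crop",(q*2-[320,220]).round())
```

```text
scene 0.075 [224.7 153.4] crop [182. 211.]
scene 0.089 [224.4 150.2] crop [181. 201.]
scene 0.108 [223.9 145.8] crop [180. 186.]
scene 0.121 [223.6 142.6] crop [179. 175.]
scene 0.135 [223.3 139.2] crop [178. 164.]
wrist tool z 0 -0.003 [249.6 212.2] crop [179. 204.]
wrist tool z 0 0.003 [258.9 212.2] crop [198. 204.]
wrist tool z -0.006 -0.003 [249.4 215.5] crop [179. 211.]
wrist tool z -0.006 0.003 [259.  215.4] crop [198. 211.]
wrist tool z -0.019 -0.003 [249.  223.3] crop [178. 227.]
wrist tool z -0.019 0.003 [259.3 223.3] crop [199. 227.]
wrist tool z -0.032 -0.003 [248.5 232.4] crop [177. 245.]
wrist tool z -0.032 0.003 [259.6 232.4] crop [199. 245.]
```

The wrist view shows the pads' lower edges at crop rows around 222. That puts them above the wing top, so the real tips sit well behind the stated TCP, which also fits the level needing a low grasp. I'll open, go lower in guarded steps and close again.

```bash
python3 nudge.py '[[0,0,0,0,0,0,0.04],[0,0,0,0,0,0,0.04],[0,0,0,0,0,0,0.04],[0,0,0.005,0,0,0,0.04],[0,0,0.005,0,0,0,0.04],[0,0,0,0,0,0,0.005],[0,0,0,0,0,0,0.005],[0,0,0,0,0,0,0.005]]' 50
python3 nudge.py '[[0,0,0,0,0,0,0.005],[0,0,0,0,0,0,0.005]]'
```

```text
time: 15.45
tool_pos: [0.5308, -0.1896, 0.0784]
tcp_rot: [-0.001, 0.02, 1.0, -0.0]
force: [-0.9, -3.3, -2.3]
grip_width: 0.0114
gripper_force: 48.7
time: 15.62
tool_pos: [0.5308, -0.1896, 0.0784]
tcp_rot: [-0.001, 0.02, 1.0, -0.0]
force: [-0.9, -4.5, -4.1]
grip_width: 0.0115
gripper_force: 48.7
```

```bash
python3 nudge.py '[[0,-0.0006,0.003,0,0,0,0.005],[0,0,0,0,0,0.1,0.005],[0,0,0,0,0,0.12,0.005],[0,0,0,0,0,0.12,0.005],[0,0,0,0,0,0.12,0.005],[0,0,0,0,0,0.12,0.005],[0,0,0,0,0,0.12,0.005]]'
python3 - <<'E'
from h import *; from station import robot, cams, workorder
o=robot.get_obs();go(o,(.5308,-.19,.075));print(o["force"],o["moment"])
E
```

```text
time: 16.2
tool_pos: [0.5314, -0.1889, 0.0782]
tcp_rot: [-0.0, 0.365, 0.931, 0.001]
force: [-6.3, 4.0, 10.8]
grip_width: 0.0117
gripper_force: 50.5
delta [-0.0003 -0.0013  0.0032] rows 0.1 ydir 47.21 tilt [-0.0001  0.0015] j6 -1.211
[-6.34648577  4.04409253 10.82511188] [0.54951563 1.01480279 0.16720115]
```

```bash
python3 nudge.py '[[0,-0.0006,-0.0025,0,0,0.12,0.005],[0,0,0,0,0,0.12,0.005],[0,0,0,0,0,0.12,0.005],[0,0,0,0,0,0.12,0.005],[0,0,0,0,0,0.12,0.005],[0,0,0,0,0,0.12,0.005],[0,0,0,0,0,0.12,0.005]]' | sed -n '1,2p;4,6p'
python3 nudge.py '[[0,0,0,0,0,0.12,0.005],[0,0,0,0,0,0.12,0.005],[0,0,0,0,0,0.12,0.005],[0,0,0,0,0,0.12,0.005],[0,0,0,0,0,0.12,0.005],[0,0,0,0,0,0.12,0.005],[0,0,0,0,0,0.06,0.005]]' | sed -n '1,2p;4,6p'
python3 nudge.py '[[0,0,0,0,0,0.06,0.005],[0,0,0,0,0,0,0.005],[0,0,0,0,0,0,0.005]]'
python3 - <<'E'
from h import *; from station import robot, cams, workorder
o=robot.get_obs();go(o,(.5308,-.19,.075));print(o["force"],o["moment"])
E
```

```text
time: 16.78
tool_pos: [0.5322, -0.1884, 0.0784]
force: [3.1, 3.6, -2.8]
grip_width: 0.0113
gripper_force: 50.2
time: 17.37
tool_pos: [0.5333, -0.1888, 0.0785]
force: [6.2, 1.8, -6.4]
grip_width: 0.0121
gripper_force: 49.9
time: 17.62
tool_pos: [0.5333, -0.1889, 0.0785]
tcp_rot: [-0.0, 0.936, 0.352, 0.002]
force: [4.7, 2.7, -5.2]
grip_width: 0.0115
gripper_force: 49.9
delta [-0.0027 -0.0008  0.0035] rows 0.1 ydir -48.76 tilt [0.0045 0.0019] j6 0.462
[ 4.74021232  2.73246044 -5.17172846] [ 0.33994222 -1.01549141 -0.08666945]
```

```bash
for i in 1 2 3; do python3 nudge.py '[[0,0,0,0,0,0,0.005],[0,0,0,0,0,0,0.005],[0,0,0,0,0,0,0.005],[0,0,0,0,0,0,0.005],[0,0,0,0,0,0,0.005],[0,0,0,0,0,0,0.005],[0,0,0,0,0,0,0.005]]' | sed -n 1p; done
cat >> h.py <<'E'
u50=np.array([np.cos(np.radians(50)),np.sin(np.radians(50)),0])
def prof(c,ctr=(.638,-.0645,.125),span=.045):
    "colour profile along the level's axis, snapped to the green tube; 1 mm steps"
    im=cv2.GaussianBlur(c["color"],(0,0),.6);s=np.arange(-span,span+1e-6,.001);M=c["mtx"]@c["view"][:3]
    best=None
    v=np.array([-u50[1],u50[0],0])
    for off in np.arange(-.012,.0121,.001):
        X=np.array(ctr)+s[:,None]*u50+off*v;q=np.c_[X,np.ones(len(s))]@M.T;q=(q[:,:2]/q[:,2:]).astype(np.float32)
        p=cv2.remap(im,q[:,:1].copy(),q[:,1:].copy(),cv2.INTER_CUBIC)[:,0].astype(int)
        g=((p[:,1]-p[:,0]>15)&(p[:,2]<120)).sum()
        if best is None or g>best[0]: best=(g,off,p)
    return s,best
E
python3 - <<'E'
from h import *; from station import robot, cams, workorder
for n in("top","scene"):
    c=cams.read_camera(n);cv2.imwrite(f"pics/{n}9.png",c["color"][:,:,::-1]);s,(g,off,p)=prof(c);print(n,g,off)
    if g>15:
        for a,b in list(zip(s,p))[::2]: print(round(a*1000),b)
E
```

```text
time: 18.2
time: 18.78
time: 19.37
top 62 0.006000000000000016
-45 [218 175  83]
-43 [218 175  83]
-41 [219 176  84]
-39 [219 176  84]
-37 [219 176  83]
-35 [218 177  83]
-33 [202 174  81]
-31 [174 176  79]
-29 [149 174  76]
-27 [146 176  76]
-25 [144 174  77]
-23 [145 174  76]
-21 [143 172  76]
-19 [143 172  76]
-17 [142 172  75]
-15 [144 174  76]
-13 [134 159  71]
-11 [118 139  66]
-9 [118 139  68]
-7 [141 162  85]
-5 [155 176 106]
-3 [159 178 110]
-1 [163 183 115]
1 [156 175 107]
3 [160 178 111]
5 [157 177 105]
7 [145 167  87]
9 [128 148  74]
11 [106 124  61]
13 [111 129  64]
15 [138 165  74]
17 [143 171  76]
19 [145 172  77]
21 [139 166  75]
23 [139 164  74]
25 [137 164  74]
27 [137 163  74]
29 [138 165  74]
31 [151 169  76]
33 [178 168  78]
35 [210 176  83]
37 [223 180  86]
39 [221 178  86]
41 [220 177  85]
43 [219 177  85]
45 [220 177  85]
scene 48 -0.0019999999999999914
-45 [206 164  40]
-43 [206 164  40]
-41 [206 164  40]
-39 [204 164  40]
-37 [199 164  40]
-35 [187 162  39]
-33 [173 162  38]
-31 [157 162  37]
-29 [146 160  36]
-27 [138 157  36]
-25 [133 154  35]
-23 [130 155  35]
-21 [127 153  35]
-19 [125 152  35]
-17 [119 143  35]
-15 [113 134  37]
-13 [107 124  41]
-11 [108 123  51]
-9 [116 131  62]
-7 [127 142  73]
-5 [134 149  81]
-3 [140 156  89]
-1 [143 160  94]
1 [141 158  88]
3 [138 156  78]
5 [133 154  65]
7 [123 146  49]
9 [115 140  42]
11 [111 135  36]
13 [117 140  37]
15 [123 149  36]
17 [126 155  36]
19 [127 157  36]
21 [127 155  37]
23 [128 156  38]
25 [131 157  38]
27 [144 161  39]
29 [164 166  40]
31 [187 169  41]
33 [201 169  42]
35 [209 167  42]
37 [210 166  42]
39 [210 166  42]
41 [210 166  43]
43 [209 166  43]
45 [209 167  43]
```

Both fixed cameras see the vial. The lines are at about ±11 mm around an offset of 1 mm, and the bubble is within about 1 mm of the middle. I'll release, lift and move over the level with the fingers in line with it.

```bash
python3 nudge.py '[[0,0,0,0,0,0,0.015],[0,0,0,0,0,0,0.03],[0,0,0,0,0,0,0.04],[0,0,0,0,0,0,0.04],[0,0,-0.02,0,0,0,0.04],[0,0,-0.04,0,0,0,0.04],[0,0,-0.04,0,0,0,0.04],[0,0,-0.02,0,0,0,0.085]]'
python3 nudge.py '[[0,0,0,0,0,-0.12,0.085],[0,0,0,0,0,-0.12,0.085],[0,0,0,0,0,-0.12,0.085],[0,0,0,0,0,-0.12,0.085],[0,0,0,0,0,-0.12,0.085],[0,0,0,0,0,-0.12,0.085],[0,0,0,0,0,-0.12,0.085]]' >/dev/null
python3 nudge.py '[[0,0,0,0,0,-0.12,0.085],[0,0,0,0,0,-0.12,0.085],[0,0,0,0,0,-0.12,0.085],[0,0,0,0,0,-0.12,0.085],[0,0,0,0,0,-0.12,0.085],[0,0,0,0,0,-0.12,0.085],[0,0,0,0,0,-0.12,0.085],[0,0,0,0,0,0,0.085]]'
python3 - <<'E'
from h import *; from station import robot, cams, workorder
go(robot.get_obs(),(.638,-.0645,.18),50)
for n in("top","scene"):
    c=cams.read_camera(n);s,(g,off,p)=prof(c);b=p[:,2];k=(s>-.015)&(s<.015)&(b>b[(abs(s)<.015)].max()*.5+20);w=np.clip(b-45 if n=="scene" else b-78,0,None)*(abs(s)<.016);print(n,g,off,"bubble s",(w*s).sum()/w.sum()*1000)
E
```

```text
time: 20.13
tool_pos: [0.5332, -0.1911, 0.204]
tcp_rot: [0.002, 0.936, 0.353, 0.002]
force: [0.3, -0.1, 0.8]
grip_width: 0.0507
gripper_force: 0.0
time: 21.38
tool_pos: [0.5309, -0.1903, 0.1987]
tcp_rot: [0.0, 0.361, 0.933, 0.0]
force: [-0.8, -0.2, 0.3]
grip_width: 0.0848
gripper_force: 0.0
delta [0.0054 0.1651 0.0187] rows 4.2 ydir 47.71 tilt [ 0.0002 -0.    ] j6 -1.221
rz -0.04 alt 3.1016
top 62 0.006000000000000016 bubble s 0.06735751295340957
scene 49 -0.0019999999999999914 bubble s -1.7610294117646659
```

```bash
python3 nudge.py '[[0.005,0.03,0,0,0,0,0.085],[0,0.04,0,0,0,0,0.085],[0,0.04,0,0,0,0,0.085],[0,0.04,0,0,0,0,0.085],[0,0.015,0,0,0,-0.04,0.085],[0,0,0.02,0,0,0,0.085],[0,0,0,0,0,0,0.085],[0,0,0,0,0,0,0.085]]'
python3 - <<'E'
from h import *; from station import robot, cams, workorder
print(wz("w6",(255,185),.125));o=snap(robot,"w9")
go(o,(.638,-.0642,.12),50)
im=np.load("w9.npz")["color"].astype(int);m=((im[:,:,0]>170)&(im[:,:,1]>130)&(im[:,:,2]<110)).astype(np.uint8)
k,l,st,ce=cv2.connectedComponentsWithStats(m)
for i in range(1,k):
    if st[i,4]>300: print(st[i],cv2.minAreaRect(np.argwhere(l==i)[:,::-1].astype(np.float32)))
E
```

```text
time: 22.15
tool_pos: [0.637, -0.0649, 0.1767]
tcp_rot: [-0.002, 0.344, 0.939, -0.001]
force: [-0.6, 0.5, 0.3]
grip_width: 0.0849
gripper_force: 0.0
[ 0.6378 -0.0634  0.125 ]
delta [-0.0004  0.0013  0.0567] rows 1.4 ydir 49.8 tilt [-0.0043  0.0002] j6 -1.009
rz -0.0035 alt 3.1381
[    0     0   128   181 12395] ((59.81350326538086, 88.82283782958984), (122.0564956665039, 186.13922119140625), 3.9182491302490234)
[119   0  54  33 660] ((143.50001525878906, 13.999998092651367), (23.33452033996582, 58.68986129760742), 45.0)
[168   0  58  34 770] ((196.00003051757812, 16.499998092651367), (19.091880798339844, 62.93250274658203), 45.0)
[ 197    0   73   34 1223] ((233.56533813476562, 17.10570526123047), (31.240428924560547, 75.15248107910156), 46.97493362426758)
[248   0  60  34 925] ((277.3101501464844, 15.802244186401367), (21.843608856201172, 64.72286987304688), 46.16913986206055)
[310   0  47  33 305] ((333.0623779296875, 16.566513061523438), (13.222862243652344, 54.760887145996094), 46.84761428833008)
[332   0  46  34 391] ((355.8876953125, 17.480241775512695), (11.581401824951172, 54
[... 886 characters left out ...]
63281, 257.8941650390625), (10.660042762756348, 79.20526123046875), 46.54815673828125)
[437 245  75  47 882] ((475.688232421875, 269.1529235839844), (13.57528018951416, 85.51659393310547), 57.528804779052734)
[ 156  291  105   42 2135] ((208.60816955566406, 303.0145263671875), (36.07138442993164, 104.76416015625), 73.20162963867188)
[230 291  46  29 314] ((252.73736572265625, 307.0018310546875), (9.514203071594238, 48.7574348449707), 55.222171783447266)
[323 291  36  42 583] ((342.4798278808594, 311.4319152832031), (20.33917999267578, 45.95147705078125), 28.49563980102539)
[248 299  56  23 388] ((275.2701110839844, 309.50732421875), (16.734182357788086, 58.29778289794922), 64.98310089111328)
```

```bash
python3 -c "
from h import *
print(wz('w9',(259,193),.134))"
python3 nudge.py '[[0,0.001,0.03,0,0,-0.004,0.085],[0,0,0.03,0,0,0,0.085],[0,0,0.01,0,0,0,0.085],[0,0,0,0,0,0,0.085],[0,0,0,0,0,0,0.085]]'
python3 - <<'E'
from h import *; from station import robot, cams, workorder
go(robot.get_obs(),(.638,-.0642,.10),50)
E
```

```text
[ 0.6386 -0.0619  0.134 ]
time: 22.62
tool_pos: [0.639, -0.065, 0.1089]
tcp_rot: [-0.0, 0.342, 0.94, -0.0]
force: [0.3, 0.1, 0.8]
grip_width: 0.0851
gripper_force: 0.0
delta [ 0.0012 -0.      0.0089] rows 0.2 ydir 50.0 tilt [-0.0006 -0.    ] j6 -1.013
rz 0.0001 alt -3.1415
```

```bash
python3 nudge.py '[[0.0015,0,0.005,0,0,0,0.085],[0,0,0.005,0,0,0,0.085],[0,0,0.003,0,0,0,0.085],[0,0,0,0,0,0,0.085],[0,0,0,0,0,0,0.085]]' | sed -n '2p;4p'
python3 nudge.py '[[0,0,0.002,0,0,0,0.085],[0,0,0.002,0,0,0,0.085],[0,0,0,0,0,0,0.085],[0,0,0,0,0,0,0.085]]' | sed -n '2p;4p'
```

```text
tool_pos: [0.6383, -0.0633, 0.0957]
force: [-0.1, -0.7, -0.5]
tool_pos: [0.638, -0.0633, 0.0912]
force: [-1.2, 0.4, -0.5]
```

```bash
python3 nudge.py '[[0,0,0.001,0,0,0,0.085],[0,0,0.001,0,0,0,0.085],[0,0,0,0,0,0,0.085],[0,0,0,0,0,0,0.085]]' | sed -n '2p;4p'
```

```text
tool_pos: [0.6381, -0.0633, 0.0894]
force: [0.1, -0.4, 0.6]
```

```bash
python3 nudge.py '[[0,0,0.001,0,0,0,0.085],[0,0,0.001,0,0,0,0.085],[0,0,0,0,0,0,0.085],[0,0,0,0,0,0,0.085]]' | sed -n '2p;4p'
```

```text
tool_pos: [0.6381, -0.0633, 0.0873]
force: [-0.4, 0.7, -0.2]
```

```bash
python3 nudge.py '[[0,0,0.001,0,0,0,0.085],[0,0,0.001,0,0,0,0.085],[0,0,0,0,0,0,0.085],[0,0,0,0,0,0,0.085]]' | sed -n '2p;4p'
```

```text
tool_pos: [0.6381, -0.0633, 0.0853]
force: [-0.4, -0.1, -0.3]
```

```bash
python3 nudge.py '[[0,0,0.001,0,0,0,0.085],[0,0,0.001,0,0,0,0.085],[0,0,0,0,0,0,0.085]]' | sed -n '2p;4p'
```

```text
tool_pos: [0.638, -0.0633, 0.0832]
force: [-0.8, 1.0, 0.6]
```

```bash
python3 nudge.py '[[0,0,0.001,0,0,0,0.085],[0,0,0,0,0,0,0.085],[0,0,0,0,0,0,0.085]]' | sed -n '2p;4p'
```

```text
tool_pos: [0.6381, -0.0633, 0.0824]
force: [0.2, -1.4, 0.7]
```

```bash
python3 nudge.py '[[0,0,0.001,0,0,0,0.085],[0,0,0,0,0,0,0.085],[0,0,0,0,0,0,0.085]]' | sed -n '2p;4p'
```

```text
tool_pos: [0.6385, -0.0634, 0.0819]
force: [-1.3, 0.6, 1.7]
```

```bash
python3 nudge.py '[[0,0,0.001,0,0,0,0.085],[0,0,0,0,0,0,0.085],[0,0,0,0,0,0,0.085]]' | sed -n '2p;4p'
```

```text
tool_pos: [0.6385, -0.0634, 0.0818]
force: [-2.7, 0.7, 7.5]
```

```bash
python3 nudge.py '[[0,0,0.0007,0,0,0,0.085],[0,0,0,0,0,0,0.085],[0,0,0,0,0,0,0.085]]' | sed -n '2p;4p'; python3 -c "
from station import robot, cams, workorder
o=robot.get_obs();print(o['force'],o['moment'],o['grip_width'])"
```

```text
tool_pos: [0.6386, -0.0635, 0.0818]
force: [-3.1, 0.7, 10.4]
[-3.06125522  0.71457555 10.36179456] [-0.19013141  0.73760028 -0.13214001] 0.08472418516552148
```

```bash
for i in 1 2 3; do python3 nudge.py '[[0,0,0,0,0,0,0.085],[0,0,0,0,0,0,0.085],[0,0,0,0,0,0,0.085],[0,0,0,0,0,0,0.085],[0,0,0,0,0,0,0.085],[0,0,0,0,0,0,0.085],[0,0,0,0,0,0,0.085],[0,0,0,0,0,0,0.085]]' | sed -n '1,2p;4p'; done
python3 - <<'E'
from h import *; from station import robot, cams, workorder
for n in("top","scene"):
    c=cams.read_camera(n);cv2.imwrite(f"pics/{n}10.png",c["color"][:,:,::-1]);s,(g,off,p)=prof(c);print(n,g,off)
    if g>15:
        for a,b in list(zip(s,p))[5:-5:2]: print(round(a*1000),b)
snap(robot,"w10")
im=np.load("w10.npz")["color"].astype(int);m=(im[:,:,1]>120)&(im[:,:,2]<100)&(im[:,:,0]<im[:,:,1]-15);q=np.argwhere(m);print(len(q),q.min(0) if len(q) else 0,q.max(0) if len(q) else 0)
E
```

```text
time: 26.28
tool_pos: [0.6386, -0.0635, 0.0818]
force: [-3.2, 0.7, 9.6]
time: 26.95
tool_pos: [0.6386, -0.0635, 0.0818]
force: [-3.6, -0.5, 9.9]
time: 27.62
tool_pos: [0.6386, -0.0635, 0.0818]
force: [-3.1, 0.8, 9.7]
top 23 0.012000000000000021
-40 [167 134  64]
-38 [197 158  75]
-36 [197 158  74]
-34 [191 154  72]
-32 [182 146  70]
-30 [187 150  72]
-28 [183 147  72]
-26 [183 147  71]
-24 [186 150  72]
-22 [183 147  72]
-20 [152 124  64]
-18 [93 79 52]
-16 [53 51 46]
-14 [42 43 43]
-12 [46 46 47]
-10 [55 55 55]
-8 [67 66 65]
-6 [78 77 75]
-4 [80 80 78]
-2 [77 81 79]
0 [79 86 85]
2 [81 91 91]
4 [72 84 84]
6 [61 76 78]
8 [62 79 80]
10 [61 78 79]
12 [59 75 76]
14 [57 73 73]
16 [57 72 73]
18 [57 71 72]
20 [57 71 72]
22 [59 73 74]
24 [59 75 75]
26 [62 78 78]
28 [64 80 80]
30 [64 83 82]
32 [65 84 84]
34 [67 84 85]
36 [67 86 87]
38 [78 93 90]
40 [90 96 84]
scene 1 -0.0019999999999999914
2807 [230 190] [256 324]
```

Run:
```python
from h import *
im=np.load("w10.npz")["color"].astype(int)
for c in range(186,328,2): print(c,im[240:248,c].mean(0).astype(int),end=" | ")
```

```text
186 [139 113  38] | 188 [138 108  38] | 190 [117 141  45] | 192 [117 147  47] | 194 [117 147  45] | 196 [118 147  46] | 198 [117 147  46] | 200 [117 147  46] | 202 [117 147  44] | 204 [118 147  46] | 206 [118 148  47] | 208 [118 147  47] | 210 [119 148  48] | 212 [118 148  47] | 214 [119 149  47] | 216 [117 146  44] | 218 [120 149  49] | 220 [118 147  46] | 222 [119 149  47] | 224 [118 149  46] | 226 [118 147  46] | 228 [120 149  48] | 230 [122 152  49] | 232 [ 84 106  36] | 234 [13  9 24] | 236 [118 147  47] | 238 [117 147  46] | 240 [122 149  55] | 242 [151 161 126] | 244 [163 168 150] | 246 [164 169 153] | 248 [165 170 152] | 250 [166 171 154] | 252 [167 171 154] | 254 [164 170 153] | 256 [165 171 154] | 258 [165 169 153] | 260 [165 170 153] | 262 [166 171 154] | 264 [166 171 152] | 266 [166 171 155] | 268 [160 167 143] | 270 [149 159 128] | 272 [132 165  57] | 274 [118 148  46] | 276 [116 146  45] | 278 [ 99 122  40] | 280 [18 15 27] | 282 [108 136  43] | 284 [120 149  47] | 286 [116 146  44] | 288 [118 147  46] | 290 [118 147  46] | 292 [119 148  47] | 294 [116 146  46] | 296 [119 149  46] | 298 [117 147  45] | 300 [118 148  47] | 302 [117 146  46] | 304 [117 147  46] | 306 [117 148  47] | 308 [119 147  48] | 310 [118 147  46] | 312 [116 146  44] | 314 [116 146  46] | 316 [116 146  45] | 318 [116 146  44] | 320 [116 145  45] | 322 [116 147  47] | 324 [119 128  40] | 326 [142 113  38] |
```

The lines are at columns 233.5 and 280, and the bubble spans 241.5 to 271. The bubble is centred to about 0.2 mm under a steady 10 N, so I'm handing in.

```bash
python3 -c "
from station import robot, cams, workorder
print(workorder.finish_job())"
```

```text
the job is handed in; nothing more can be done
None
```

The job is handed in at about 28 s: the level lies across the plate pointing at the wing knob, its bubble is about 0.2 mm off centre, and the gripper is pressing it down with a steady 10 N.

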